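# Shut the cement pot drain, fit its lid pair and lift off the dust cover

### The job

The drained cement pot goes back into service: first turn its drain cock's handle fully shut, crosswise to the pipe. Then carry the inner lid and its dust cover together, the cover staying nested on the inner lid and both kept upright, and lower them gently (not dropped) onto the pot so that the inner lid seats in the mouth. Last, lift the dust cover alone straight up off the stem, leaving the inner lid seated, and finish still holding the cover in the gripper, level, above the pot and clear of the stem; leave the other things where they are.

Things in the scene. Friction and masses are not known exactly. Their poses are not given: they have to be found in the camera images.
- pot: open round steel pot fixed to the bench, 100 mm outside diameter, wall 4 mm (mouth 92 mm), rim 85 mm above the bench, on a 128 mm round foot plate. Origin: centre of the underside, z up. Its brass drain cock sticks out along the pot's -x, to 134 mm from the pot's axis; pipe and cock body lie below z = 56 mm
- pot_rim (a point): centre of the pot's mouth at rim height (85 mm above the bench). Fixed bench furniture (vice, toggle clamp with upright lever, tool box) stands to the left of and behind the pot: cross the bench with the fingers 0.3 m or more above it
- cock (a joint): angle of the cock's steel bar handle, rad, about an upright spindle: 0 = closed stop (bar crosswise to the pipe, pointing to the pot's -y), 1.57 = open stop (bar in line with the pipe, away from the pot along its -x). Starts at 1.25 to 1.55. Closes counter-clockwise seen from above. Stays where left; stiff by about 0.1 N m
- handle_grip (a point): middle of the bar handle, 47 mm from the spindle axis, 68 mm above the bench. The bar is 12 mm wide and 14 mm tall (z 61 to 75 mm), 6 to 66 mm from the axis; the hub on the axis rises to z 79 mm. Site's x: across the bar; y: along the bar, towards the spindle
- handle_axis (a point): point on the spindle axis at the bar's mid-height, 95 mm from the pot's axis
- inner_lid: loose round aluminium lid, 160 g. Origin: centre of its underside, z up. Spigot 12 mm deep, 86 mm diameter (78 mm at its foot) goes into the pot's mouth; flange 100 mm diameter, z 12 to 17 mm, rests on the rim (then the origin is 73 mm above the bench). Round steel stem, 14 mm diameter, rises to z 84 mm, 32 mm above the nested cover's sleeve. Lifting it lifts both. It starts standing on the bench
- stem_top (a point): top end of the inner lid's stem, 84 mm above its underside
- cover: loose round aluminium cover, 120 g, 112 mm diameter, nested on the inner lid, not fastened: its top rests on the flange, its central sleeve surrounds the stem with 2.5 mm play. Origin: centre of the skirt's lower edge, z up; nested it lies 5 mm above the inner lid's origin. Flat top at z 17 mm; sleeve 34 mm outside diameter, z 17 to 47 mm. It must rise 79 mm for the skirt to clear the stem's top
- sleeve_top (a point): centre of the top end of the cover's sleeve, 47 mm above the cover's lower edge
- tack_tin: bystander: small round open tin of tacks, 68 mm diameter, 24 mm tall; origin at the centre of the underside
- sanding_block: bystander: sanding block 58 x 95 x 26 mm; origin at the centre of the underside
- wax_block: bystander: block of wax 34 x 52 x 20 mm; origin at the centre of the underside
Things that resemble listed ones, but are neither listed nor needed, are in the scene too. Leave any orange look-alike of the cover alone.

How it is judged:
By the outcome, as a careful person would: the job done as asked, in the order asked, and still so for the second after the job is handed in, while the arm keeps its last pose, push and grip.
It also fails if it takes over 67 s, if anything falls off the work surface, if the arm or the gripper's body presses on something with over 40 N, if the wrist force passes 120 N, or if a joint passes its speed limit or range.

### The arm

A 6-joint arm with a two-finger parallel gripper is mounted at the origin on a cart in front of the work surface, level with it; the furniture and walls round the work are solid. World frame = base frame: x ahead of the robot, y to its left, z up, the work surface at z = 0. Lengths are in m, angles in rad, forces in N, time in s.
With the tool pointing down it reaches from about 0.25 to 0.725 m from the base axis. Payload 4 kg.
Tool frame: the origin (TCP) lies midway between the tips of the shut fingers; the grasp point (between the pads) lies 19 mm behind it; x points along the fingers, y is the direction in which the jaws open and shut, and the axes are right-handed (so a half turn about x gives the same grasp; the last joint's range is limited). The gripper opens to 85 mm and grips with 20 to 120 N. Pads are 22 mm wide; open, the fingers measure 114 mm over their backs; the gripper's body (76 mm by 85 mm) begins 54 mm behind the grasp point. The pads swing forward as they close: fully open they stand 13 mm farther back than shut.
Start: joints at [-1.18, 0.241, 0.005, 1.335, 0, 1.571], TCP at [0.19, -0.462, 0.193] pointing down, gripper open.
Joint ranges: [-2.72, 2.72], [-1.05, 1.87], [-1.09, 1.28], [-1.99, 2.15], [-1.42, 1.44], [-3.14, 3.14]. Speed limits (rad/s): [2.79, 2.79, 3.14, 3.14, 3.14, 3.14].

### API

Orientations are given as a unit quaternion [x, y, z, w].
In Python, from workcell import * gives the robot as it stands.
- The arm moves only by the tool play_rows, never from a script. Its argument "plan" is a list of rows, each a list of 7 numbers: the shift along the tool's x, y, z in mm, then the turn, a rotation vector about the tool's x, y, z in rad, then the closure, from -1 (fully open) to 1 (shut). In form: [[x, y, z, rx, ry, rz, grip], ...]. A call has 1 to 20 rows; each row shifts and turns the commanded pose from where the row before left it, along the tool's axes as they then stand; what a row does not reach is not made up. A row lasts 1/12 s, in which the tool goes at most 41.7 mm and 7.16 degrees, less where a joint would pass 70% of its speed; a pose out of reach is approached as far as the arm can. A call with a gripper value outside its range is refused whole. The fingers move at their own pace and stop on an object; the grip force is fixed at half the most. Time passes only in rows, so rows that do not move let the fingers close. It gives the time, the measured TCP pose, the force and the opening at its end, in the units of the state.
- get_obs(): the state, without advancing time (a new reading comes with each control period).
- camera(name): name is "scene" or "side" or "wrist"; returns a dict with "frame" (384x512x3 uint8, red, green, blue), "depth" (384x512 float32, m along the optical axis (not along the pixel's ray), 0 where there is no reading), "fx", "fy", "cx", "cy" (pixels), "camera_from_world" (4x4, takes a point from world to camera coordinates). Camera axes: x right, y up, looking along -z (the intrinsics and any distortion apply to the point x, -y, -z); pixel columns grow to the right and rows downward; lengths in m; the calibration is good to about 2 mm. A picture is of the moment at which its call begins.
- job_done(): hands the job in, once; it reports no verdict.
Trained networks look in a picture, given as the dict that the camera call returned (one of the last four; its "shot" number tells which), for a name from the list of things; names that differ only in an ending like _2 or _b are one class to them, and where a whole thing is asked for, a point or a joint stands for the part that bears it (a point fixed in the world has none). Each returns a list of dicts, best first, with "confidence" (0 to 1); they miss things now and then, are a little off and sometimes report something else, mostly with a low value. They report only what shows in the picture. A call takes as long as a camera call. They do not tell look-alikes from the thing itself.
- search_frame(thing, picture): "centre" ([x, y, z] in m, in world coordinates, good to about 4 mm: the middle of the surface that is visible of it).
- pinpoint(thing, picture): "centre" ([x, y, z] in m, in world coordinates, good to about 4 mm: a listed point, or the origin of a listed thing).
The state is a dict: "clock": time; "joint_pos": joint angles; "joint_vel": joint speeds; "tau": joint torques, N m; "eef_pos": TCP position; "tool_rot": TCP orientation; "ft_force": force on the tool from outside, world axes, zero at the start; "ft_torque": the same for the moment, N m; "grip_width": finger opening in m.
Only numpy, scipy, OpenCV 4.12 (cv2) and the standard library are available. Lean on these libraries where they do the work, as an engineer would, in place of code of your own. Each camera call takes 0.05 s, during which the arm holds its last target. There are 200 camera calls.

## Working session

There is one attempt and no reset: what is moved stays moved. The work goes in short steps, Python scripts to look and compute and a tool call to move; the robot and the scene stay as the last step left them, time stands still between calls to the robot, and variables do not carry over. Pictures are saved under pics/ and viewed, about 8 in all and at most 12, crops included, and the job is handed in when it is done.

Besides the shell and the picture viewer there is one more tool, called after "Call:" as name(argument=value, ...), one argument or row to a line, values as JSON. play_rows: Moves the arm, as the interface text tells. Its arguments: {"type":"object","properties":{"plan":{"type":"array","items":{"type":"array","items":{"type":"number"}}}},"required":["plan"]}

```bash
mkdir -p pics
cat > h.py <<'E'
from workcell import *
import numpy as np, cv2
np.set_printoptions(precision=4, suppress=True)
def save(p,name): cv2.imwrite('pics/'+name, p["frame"][:,:,::-1])
def px2w(p,u,v):
    d=p["depth"][int(v),int(u)]; c=np.array([(u-p["cx"])/p["fx"]*d, -(v-p["cy"])/p["fy"]*d, -d,1])
    return (np.linalg.inv(p["camera_from_world"])@c)[:3]
def w2px(p,w):
    c=p["camera_from_world"]@np.r_[w,1]; return p["cx"]-p["fx"]*c[0]/c[2], p["cy"]+p["fy"]*c[1]/c[2]
def st():
    o=get_obs(); print('t',o['clock'],'pos',np.array(o['eef_pos']),'q',np.array(o['tool_rot']),'F',np.array(o['ft_force']),'w',o['grip_width'],'j',np.array(o['joint_pos']))
E
python3 - <<'E'
from h import *
st()
ps={n:camera(n) for n in("scene","side")}
cv2.imwrite('pics/a.png', np.vstack([ps["scene"]["frame"]])[:,:,::-1]); save(ps["side"],'b.png')
for n,p in ps.items():
    for t in["pot","pot_rim","handle_grip","handle_axis","inner_lid","stem_top","cover","sleeve_top","tack_tin","sanding_block","wax_block"]:
        print(n,t,[(np.round(r["centre"],3).tolist(),round(r["confidence"],2),np.round(w2px(p,r["centre"])).tolist()) for r in pinpoint(t,p)[:3]])
E
```

```text
t 0.0 pos [ 0.1902 -0.4617  0.1918] q [-0.6935 -0.138   0.6938 -0.1366] F [-0.8479  0.7044 -0.1346] w 0.0852547514798142 j [-1.18    0.2414  0.0037  1.3352 -0.      1.5708]
scene pot [([0.609, -0.184, 0.003], 0.65, [211.0, 198.0])]
scene pot_rim [([0.605, -0.178, 0.084], 0.96, [206.0, 169.0])]
scene handle_grip []
scene handle_axis []
scene inner_lid []
scene stem_top [([0.523, -0.392, 0.081], 0.57, [258.0, 208.0])]
scene cover [([0.522, -0.394, 0.005], 0.98, [259.0, 240.0]), ([0.51, -0.568, 0.002], 0.97, [329.0, 273.0]), ([0.658, -0.546, 0.002], 0.58, [352.0, 236.0])]
scene sleeve_top [([0.507, -0.568, 0.049], 0.74, [330.0, 254.0]), ([0.658, -0.546, 0.05], 0.67, [354.0, 217.0]), ([0.519, -0.396, 0.049], 0.63, [259.0, 223.0])]
scene tack_tin [([0.658, -0.299, 0.001], 0.93, [260.0, 205.0])]
scene sanding_block [([0.662, -0.39, 0.0], 0.91, [292.0, 215.0])]
scene wax_block [([0.376, -0.221, 0.004], 0.94, [152.0, 244.0])]
side pot [([0.606, -0.179, 0.0], 0.91, [268.0, 191.0])]
side pot_rim [([0.607, -0.184, 0.085], 0.91, [270.0, 159.0])]
side handle_grip [([0.469, -0.218, 0.068], 0.53, [
[... 162 characters left out ...]
.524, -0.393, 0.083], 0.72, [246.0, 203.0])]
side cover [([0.657, -0.543, -0.001], 0.92, [332.0, 284.0]), ([0.509, -0.573, -0.002], 0.84, [250.0, 301.0]), ([0.525, -0.391, 0.008], 0.72, [245.0, 236.0])]
side sleeve_top [([0.523, -0.398, 0.054], 0.96, [245.0, 218.0]), ([0.656, -0.542, 0.049], 0.72, [334.0, 259.0])]
side tack_tin [([0.656, -0.303, 0.002], 0.78, [301.0, 214.0]), ([0.522, -0.393, 0.006], 0.32, [244.0, 238.0]), ([0.662, -0.396, 0.001], 0.26, [314.0, 237.0])]
side sanding_block [([0.662, -0.393, 0.002], 0.93, [314.0, 236.0]), ([0.47, -0.217, 0.067], 0.47, [212.0, 174.0])]
side wax_block [([0.384, -0.228, -0.0], 0.73, [173.0, 205.0]), ([0.515, -0.203, 0.071], 0.52, [231.0, 169.0])]
```

View pics/a.png

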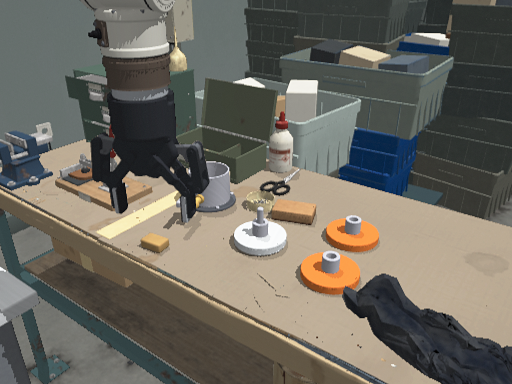

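View pics/b.png

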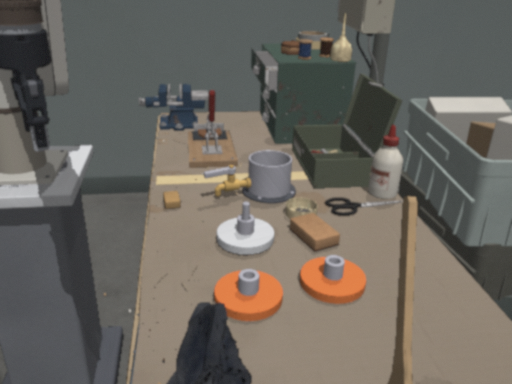

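Scene view: the white nested lid and cover stand at about (259,230), the pot is at (210,185), and the orange look-alikes are at (353,233) and (330,270). Side view: the cock handle at (215,172) points away from the pot. Next I'll work out the move to above the handle.

```bash
cat >> h.py <<'E'
from scipy.spatial.transform import Rotation as Ro
def to(pos,yaw=None):
    o=get_obs(); R=Ro.from_quat(o['tool_rot']).as_matrix(); p=np.array(o['eef_pos'])
    a=np.arctan2(R[1,1],R[0,1]); print('jaw yaw deg',np.degrees(a),'down',R[:,0],'pos',p)
    d=(np.array(pos)-p)*1000; print('shift now (mm)',R.T@d)
    if yaw is not None:
        y=np.radians(yaw); Rt=np.array([[0,np.cos(y),np.sin(y)],[0,np.sin(y),-np.cos(y)],[-1,0,0]])
        print('rotvec',Ro.from_matrix(R.T@Rt).as_rotvec(),'shift after turn',Rt.T@d)
E
python3 -c "
from h import *
to([.47,-.225,.33],110)
to([.47,-.225,.33],-70)"
```

```text
jaw yaw deg -67.60860902878352 down [ 0. -0. -1.] pos [ 0.1905 -0.4623  0.1927]
shift now (mm) [-137.2713 -112.9348 -348.8514]
rotvec [-3.0999  0.0001 -0.0001] shift after turn [-137.2769  127.3988  343.8307]
jaw yaw deg -67.60860902878352 down [ 0. -0. -1.] pos [ 0.1905 -0.4623  0.1927]
shift now (mm) [-137.2713 -112.9348 -348.8514]
rotvec [ 0.0417 -0.     -0.    ] shift after turn [-137.2769 -127.3988 -343.8307]
```

Call:
play_rows(
  plan=[
    [-28,0,0,0,0,0,-1],
    [-28,0,0,0,0,0,-1],
    [-28,0,0,0,0,0,-1],
    [-28,0,0,0,0,0,-1],
    [-25,0,0,0,0,0,-1],
    [0,-8.7,-26.8,0,0,0,-1],
    [0,-8.7,-26.8,0,0,0,-1],
    [0,-8.7,-26.8,0,0,0,-1],
    [0,-8.7,-26.8,0,0,0,-1],
    [0,-8.7,-26.8,0,0,0,-1],
    [0,-8.7,-26.8,0,0,0,-1],
    [0,-8.7,-26.8,0,0,0,-1],
    [0,-8.7,-26.8,0,0,0,-1],
    [0,-8.7,-26.8,0,0,0,-1],
    [0,-8.7,-26.8,0,0,0,-1],
    [0,-8.7,-26.8,0,0,0,-1],
    [0,-8.7,-26.8,0,0,0,-1],
    [0,-8.7,-26.8,0,0,0,-1],
    [0,0,0,0,0,0,-1],
    [0,0,0,0,0,0,-1],
  ],
)

```text
clock: 2.87
eef_pos: [0.4703, -0.224, 0.3292]
tool_rot: [-0.693, -0.138, 0.694, -0.138]
ft_force: [-0.8, 0.3, -0.8]
grip_width: 0.0853
```

Run:
```python
from h import *
st()
p=camera("wrist"); save(p,'c.png')
for n in("wrist","scene","side"):
    p=camera(n)
    for t in["pot_rim","handle_grip","handle_axis","stem_top","sleeve_top"]:
        print(n,t,[(np.round(r["centre"],4).tolist(),round(r["confidence"],2),np.round(w2px(p,r["centre"])).tolist()) for r in pinpoint(t,p)[:2]])
```

```text
t 2.8667 pos [ 0.4703 -0.224   0.3292] q [-0.6931 -0.1385  0.6938 -0.1382] F [-0.756   0.2733 -0.7992] w 0.08530006972221046 j [-0.4444  0.2752  0.4015  1.6981 -0.0003  2.3035]
wrist pot_rim [([0.6051, -0.1819, 0.0847], 0.58, [254.0, 48.0])]
wrist handle_grip [([0.4695, -0.224, 0.0699], 0.91, [245.0, 152.0])]
wrist handle_axis [([0.5131, -0.2036, 0.0672], 0.69, [243.0, 119.0])]
wrist stem_top [([0.5252, -0.3954, 0.0797], 0.7, [363.0, 162.0])]
wrist sleeve_top [([0.5041, -0.571, 0.0477], 0.9, [439.0, 207.0]), ([0.6579, -0.5385, 0.0494], 0.83, [480.0, 114.0])]
scene pot_rim [([0.6066, -0.1768, 0.0825], 0.79, [207.0, 169.0]), ([0.6608, -0.3001, 0.0036], 0.55, [261.0, 203.0])]
scene handle_grip [([0.4683, -0.2206, 0.0649], 0.62, [180.0, 202.0])]
scene handle_axis [([0.5111, -0.2027, 0.0695], 0.65, [188.0, 191.0])]
scene stem_top [([0.5252, -0.3924, 0.0852], 0.62, [259.0, 206.0]), ([0.4673, -0.2226, 0.0628], 0.57, [181.0, 203.0])]
scene sleeve_top [([0.6566, -0.5455, 0.0495], 0.67, [354.0, 218.0]), ([0.5207, -0.3935, 0.0499], 0.66, [258.0, 222.0])]
side pot_rim [([0.6052, -0.1799, 0.0856], 0.85, [269.0, 158.0])]
side handle_grip [([0.4689, -0.2205, 0.0687], 0.68, [211.0, 174.0])]
side handle_axis [([0.513, -0.2071, 0.0697], 0.66, [231.0, 170.0]), ([0.5254, -0.3904, 0.0065], 0.29, [246.0, 237.0])]
side stem_top [([0.5233, -0.3947, 0.082], 0.46, [246.0, 204.0])]
side sleeve_top [([0.6524, -0.5429, 0.0471], 0.93, [332.0, 260.0]), ([0.5088, -0.5695, 0.0476], 0.86, [250.0, 275.0])]
```

View pics/c.png

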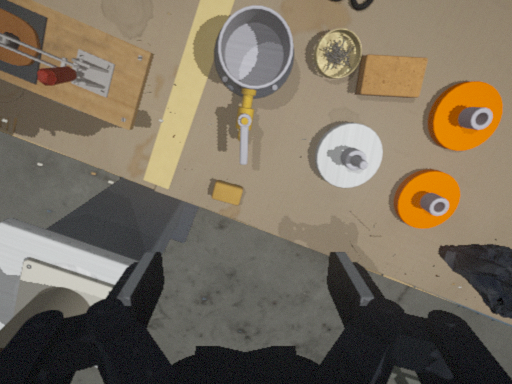

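Wrist view: the bar handle is at (244,145), its spindle at (243,119), the pot at (255,50), and the white lid stem at (355,158). The measured handle angle is about 1.46 rad, within the stated range. I'll descend and grip it.

Call:
play_rows(
  plan=[
    [0,-2.9,5.4,0.02,0,0,-1],
    [30,0,0,0,0,0,-1],
    [30,0,0,0,0,0,-1],
    [30,0,0,0,0,0,-1],
    [30,0,0,0,0,0,-1],
    [30,0,0,0,0,0,-1],
    [30,0,0,0,0,0,-1],
    [30,0,0,0,0,0,-1],
    [30,0,0,0,0,0,-1],
    [20,0,0,0,0,0,-0.5],
    [10,0,0,0,0,0,0],
    [0,0,0,0,0,0,1],
    [0,0,0,0,0,0,1],
    [0,0,0,0,0,0,1],
    [0,0,0,0,0,0,1],
    [0,0,0,0,0,0,1],
    [0,0,0,0,0,0,1],
    [0,0,0,0,0,0,1],
    [0,0,0,0,0,0,1],
  ],
)

```text
clock: 5.4
eef_pos: [0.4636, -0.2245, 0.0601]
tool_rot: [0.695, 0.13, -0.695, 0.13]
ft_force: [-0.3, 0.3, -0.7]
grip_width: 0.0001
```

Run:
```python
from h import *
st()
p=camera("wrist"); save(p,'d.png')
p=camera("side")
for t in["handle_grip","handle_axis"]:
        print(t,[(np.round(r["centre"],4).tolist(),round(r["confidence"],2)) for r in pinpoint(t,p)[:2]])
```

```text
t 5.4 pos [ 0.4636 -0.2245  0.0601] q [ 0.6952  0.1302 -0.6948  0.1305] F [-0.3157  0.2953 -0.6658] w 0.00012262948623323797 j [-0.4509  0.3667 -0.1829  1.0206 -0.      2.3199]
handle_grip [([0.4694, -0.22, 0.0667], 0.81), ([0.6653, -0.3924, 0.0011], 0.28)]
handle_axis [([0.5146, -0.2052, 0.0685], 0.65)]
```

View pics/d.png

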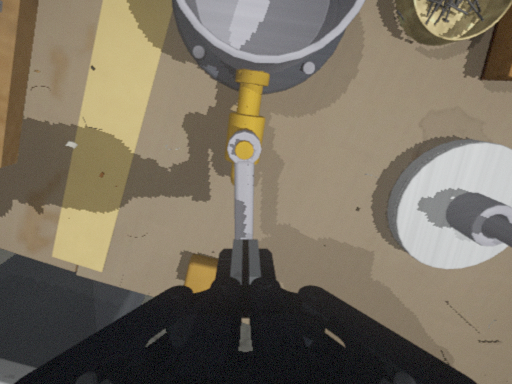

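Run:
```python
from h import *
p=camera("wrist")
print({k:p[k] for k in p if k not in("frame","depth")})
print('tcp',w2px(p,[.4636,-.2245,.0601]))
for x in[(245,150),(245,170),(245,200),(245,230),(240,236),(249,236),(243,250),(250,250),(245,243),(236,180),(253,180),(240,139)]: print(x,px2w(p,*x))
for t in["handle_grip","handle_axis"]:
        print(t,[(np.round(r["centre"],4).tolist(),round(r["confidence"],2),w2px(p,r["centre"])) for r in pinpoint(t,p)[:2]])
```

```text
{'fx': 289.3137105716129, 'fy': 289.3137105716129, 'cx': 245.07788374931008, 'cy': 194.2789495725996, 'camera_from_world': array([[ 0.3617, -0.9323,  0.0003, -0.3766],
       [ 0.8815,  0.3419, -0.3256, -0.332 ],
       [ 0.3035,  0.1181,  0.9455, -0.3689],
       [ 0.    ,  0.    ,  0.    ,  1.    ]]), 'shot': 9}
tcp (np.float64(245.63272783072472), np.float64(223.05877875360773))
(245, 150) [ 0.5133 -0.2047  0.0784]
(245, 170) [ 0.5017 -0.2093  0.0749]
(245, 200) [ 0.4842 -0.216   0.075 ]
(245, 230) [ 0.4652 -0.2234  0.0747]
(240, 236) [ 0.4602 -0.2219  0.0749]
(249, 236) [ 0.462  -0.2274  0.0744]
(243, 250) [ 0.4719 -0.2197  0.1128]
(250, 250) [ 0.4732 -0.223   0.1129]
(245, 243) [ 0.4724 -0.2206  0.1059]
(236, 180) [ 0.4939 -0.2065  0.0742]
(253, 180) [ 0.4973 -0.2161  0.0732]
(240, 139) [ 0.5173 -0.2001  0.0729]
handle_grip [([0.4724, -0.2216, 0.0702], 0.72, (np.float64(246.42349671206932), np.float64(216.48516438070956)))]
handle_axis [([0.5147, -0.2034, 0.0684], 0.75, (np.float64(243.72003315552976), np.float64(144.03036611734078)))]
```

Wrist view: the two shut fingertips are at (245,240) and the bar is still visible below them at (245,230). The measured depth puts the visible fingers well above the bar, although the TCP reads z = 0.060. I'll cross-check this with the side camera.

Run:
```python
from h import *
a=camera("side"); u,v=map(int,w2px(a,[.4636,-.2245,.0601])); print('side tcp px',u,v)
w=camera("wrist")
for r in range(236,300,6): print(r,[px2w(w,c,r).round(3).tolist() for c in(240,245,251)])
s=camera("scene"); us,vs=map(int,w2px(s,[.4636,-.2245,.0601])); print('scene tcp px',us,vs)
def crop(p,u,v,h=60):
    f=p["frame"].copy(); c=f[max(v-h-20,0):v+h-20,max(u-h,0):u+h]; return cv2.resize(c,(400,400),interpolation=cv2.INTER_CUBIC)
cv2.imwrite('pics/e.png',np.hstack([crop(a,u,v),crop(s,us,vs)])[:,:,::-1])
```

```text
side tcp px 208 177
236 [[0.46, -0.222, 0.074], [0.461, -0.225, 0.074], [0.462, -0.229, 0.074]]
242 [[0.472, -0.218, 0.106], [0.472, -0.221, 0.104], [0.473, -0.224, 0.104]]
248 [[0.472, -0.218, 0.112], [0.473, -0.22, 0.112], [0.474, -0.223, 0.112]]
254 [[0.472, -0.218, 0.118], [0.473, -0.22, 0.118], [0.474, -0.223, 0.118]]
260 [[0.471, -0.218, 0.122], [0.473, -0.22, 0.123], [0.474, -0.223, 0.123]]
266 [[0.472, -0.218, 0.128], [0.473, -0.22, 0.128], [0.474, -0.223, 0.128]]
272 [[0.472, -0.219, 0.132], [0.473, -0.221, 0.132], [0.474, -0.223, 0.133]]
278 [[0.471, -0.219, 0.135], [0.472, -0.221, 0.135], [0.473, -0.223, 0.136]]
284 [[0.472, -0.218, 0.142], [0.469, -0.222, 0.136], [0.475, -0.222, 0.142]]
290 [[0.472, -0.219, 0.145], [0.466, -0.223, 0.135], [0.474, -0.223, 0.145]]
296 [[0.47, -0.219, 0.146], [0.463, -0.224, 0.135], [0.471, -0.224, 0.145]]
scene tcp px 180 205
```

View pics/e.png

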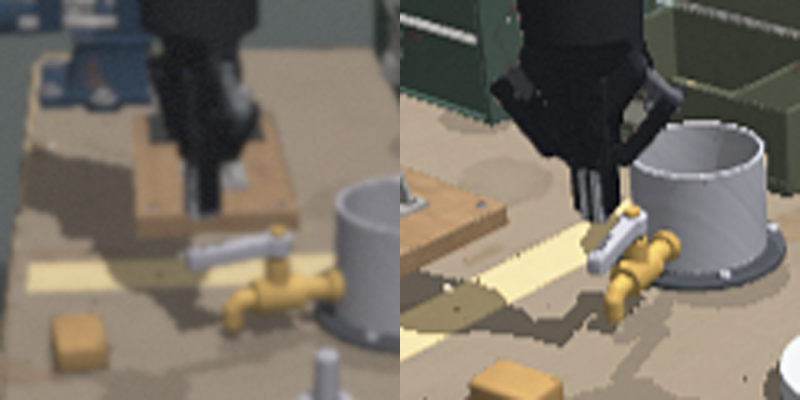

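Both crops show the fingertips about 30 mm above the bar, so the real tips are about 42 mm short of the reported TCP along tool x (xy agrees). I'll correct for that: open partly, go 42 mm lower, and grip.

Call:
play_rows(
  plan=[
    [0,0,0,0,0,0,-0.2],
    [0,0,0,0,0,0,-0.2],
    [0,0,0,0,0,0,-0.2],
    [0,0,0,0,0,0,-0.2],
    [0,0,0,0,0,0,-0.2],
    [10,0,0,0,0,0,-0.2],
    [10,0,0,0,0,0,-0.2],
    [10,0,0,0,0,0,-0.2],
    [6,0,0,0,0,0,-0.2],
    [5,0,0,0,0,0,-0.2],
    [0,0,0,0,0,0,1],
    [0,0,0,0,0,0,1],
    [0,0,0,0,0,0,1],
    [0,0,0,0,0,0,1],
    [0,0,0,0,0,0,1],
    [0,0,0,0,0,0,1],
  ],
)

```text
clock: 7.23
eef_pos: [0.4636, -0.2242, 0.0191]
tool_rot: [0.695, 0.13, -0.695, 0.13]
ft_force: [-1.7, 0.6, 2.1]
grip_width: 0.0106
```

Run:
```python
from h import *
st()
w=camera("wrist")
for r in range(216,270,6): print(r,[px2w(w,c,r).round(3).tolist() for c in(238,245,252)])
```

```text
t 7.2333 pos [ 0.4636 -0.2242  0.0191] q [ 0.6951  0.1305 -0.6948  0.1305] F [-1.6534  0.5745  2.1187] w 0.010579935249292152 j [-0.4508  0.4129 -0.2353  0.9222  0.0003  2.3197]
216 [[0.489, -0.21, 0.075], [0.491, -0.213, 0.075], [0.492, -0.216, 0.076]]
222 [[0.487, -0.211, 0.076], [0.488, -0.214, 0.076], [0.489, -0.218, 0.074]]
228 [[0.484, -0.212, 0.075], [0.485, -0.216, 0.074], [0.486, -0.219, 0.075]]
234 [[0.481, -0.214, 0.075], [0.482, -0.217, 0.074], [0.483, -0.22, 0.074]]
240 [[0.478, -0.215, 0.075], [0.479, -0.218, 0.074], [0.48, -0.221, 0.075]]
246 [[0.475, -0.216, 0.075], [0.476, -0.219, 0.075], [0.477, -0.222, 0.075]]
252 [[0.471, -0.217, 0.075], [0.473, -0.22, 0.075], [0.474, -0.224, 0.075]]
258 [[0.468, -0.218, 0.075], [0.47, -0.222, 0.075], [0.471, -0.225, 0.075]]
264 [[0.466, -0.219, 0.076], [0.466, -0.223, 0.075], [0.467, -0.226, 0.074]]
```

Call:
play_rows(
  plan=[
    [0,4.66,-0.2,-0.0873,0,0,1],
    [0,4.66,-0.2,-0.0873,0,0,1],
    [0,4.66,-0.2,-0.0873,0,0,1],
    [0,4.66,-0.2,-0.0873,0,0,1],
    [0,4.66,-0.2,-0.0873,0,0,1],
    [0,4.66,-0.2,-0.0873,0,0,1],
    [0,4.66,-0.2,-0.0873,0,0,1],
    [0,4.66,-0.2,-0.0873,0,0,1],
    [0,0,0,0,0,0,1],
  ],
)

```text
clock: 8.03
eef_pos: [0.4884, -0.2521, 0.0191]
tool_rot: [0.609, 0.361, -0.608, 0.361]
ft_force: [-0.7, 1.4, 2.3]
grip_width: 0.0105
```

Run:
```python
from h import *
st()
to([0,0,0])
```

```text
t 8.0333 pos [ 0.4884 -0.2521  0.0191] q [ 0.6085  0.3605 -0.6078  0.361 ] F [-0.7264  1.4258  2.272 ] w 0.010538479433798695 j [-0.4769  0.4709 -0.1393  0.9595  0.0005  1.5939]
jaw yaw deg -28.648703661677303 down [ 0.0012  0.     -1.    ] pos [ 0.4884 -0.2521  0.0191]
shift now (mm) [  18.4958 -549.4939   12.9138]
```

Call:
play_rows(
  plan=[
    [0,4.66,-0.2,-0.0873,0,0,1],
    [0,4.66,-0.2,-0.0873,0,0,1],
    [0,4.66,-0.2,-0.0873,0,0,1],
    [0,4.66,-0.2,-0.0873,0,0,1],
    [0,4.66,-0.2,-0.0873,0,0,1],
    [0,4.66,-0.2,-0.0873,0,0,1],
    [0,4.66,-0.2,-0.0873,0,0,1],
    [0,4.66,-0.2,-0.0873,0,0,1],
    [0,0,0,0,0,0,1],
  ],
)

```text
clock: 8.78
eef_pos: [0.525, -0.2575, 0.0191]
tool_rot: [0.449, 0.546, -0.448, 0.547]
ft_force: [1.2, 1.5, 2.2]
grip_width: 0.0105
```

Call:
play_rows(
  plan=[
    [0,1.4,0,-0.026,0,0,1],
    [0,0,0,0,0,0,1],
  ],
)

```text
clock: 8.95
eef_pos: [0.5261, -0.2573, 0.0192]
tool_rot: [0.442, 0.552, -0.441, 0.553]
ft_force: [3.2, 0.9, 1.9]
grip_width: 0.0105
```

Call:
play_rows(
  plan=[
    [0,1.4,0,-0.026,0,0,1],
    [0,0,0,0,0,0,1],
  ],
)

```text
clock: 9.12
eef_pos: [0.5272, -0.257, 0.0191]
tool_rot: [0.434, 0.558, -0.434, 0.559]
ft_force: [3.1, 1.8, 2.5]
grip_width: 0.0104
```

Run:
```python
from h import *
st();to([0,0,0]); print(get_obs()['ft_torque'])
```

```text
t 9.1167 pos [ 0.5272 -0.257   0.0191] q [ 0.4345  0.5576 -0.4339  0.5586] F [3.1099 1.8155 2.4506] w 0.010362140668664858 j [-0.4539  0.5336 -0.0313  1.0043  0.0005  0.8684]
jaw yaw deg 14.238896334981593 down [ 0.0016 -0.0003 -1.    ] pos [ 0.5272 -0.257   0.0191]
shift now (mm) [  18.2292 -447.7845 -378.7816]
[ 0.3324 -0.6389 -0.2989]
```

Continuing in small steps until the stop shows in the force.

Call:
play_rows(
  plan=[
    [0,1.4,0,-0.026,0,0,1],
    [0,0,0,0,0,0,1],
  ],
)

```text
clock: 9.28
eef_pos: [0.5274, -0.257, 0.0191]
tool_rot: [0.427, 0.564, -0.427, 0.564]
ft_force: [1.2, 0.2, 4.1]
grip_width: 0.0104
```

Call:
play_rows(
  plan=[
    [0,1.4,0,-0.026,0,0,1],
    [0,0,0,0,0,0,1],
  ],
)

```text
clock: 9.45
eef_pos: [0.5276, -0.2569, 0.019]
tool_rot: [0.419, 0.569, -0.421, 0.568]
ft_force: [-2.0, -0.7, 6.7]
grip_width: 0.0106
```

Run:
```python
from h import *
st();to([0,0,0]); print(get_obs()['ft_torque'])
w=camera("wrist")
for t in["handle_grip","handle_axis","pot_rim"]:
        print(t,[(np.round(r["centre"],4).tolist(),round(r["confidence"],2),w2px(w,r["centre"])) for r in pinpoint(t,w)[:2]])
```

```text
t 9.45 pos [ 0.5276 -0.2569  0.019 ] q [ 0.4191  0.5694 -0.4208  0.5684] F [-1.9506 -0.6944  6.6957] w 0.010633186277514235 j [-0.4519  0.5369 -0.0259  1.0098 -0.002   0.8199]
jaw yaw deg 17.128016815726667 down [-0.0025 -0.001  -1.    ] pos [ 0.5276 -0.2569  0.019 ]
shift now (mm) [  20.0547 -428.5022 -400.8872]
[ 0.0638  0.4659 -1.324 ]
handle_grip [([0.5257, -0.2525, 0.0719], 0.58, (np.float64(245.79195352812366), np.float64(259.87599228137753)))]
handle_axis [([0.5097, -0.2043, 0.0668], 0.94, (np.float64(243.44994920962105), np.float64(159.4833912901538)))]
pot_rim [([0.6052, -0.1825, 0.0839], 0.94, (np.float64(475.94734137911746), np.float64(185.19046204159986)))]
```

The handle is against its stop: the pose stopped advancing and the torque rose to 1.3 N m. I'll release and rise.

Call:
play_rows(
  plan=[
    [0,0,0,0,0,0,0],
    [0,0,0,0,0,0,0],
    [0,0,0,0,0,0,0],
    [0,0,0,0,0,0,0],
    [0,0,0,0,0,0,0],
    [-20,0,0,0,0,0,0],
    [-30,0,0,0,0,0,0],
    [-30,0,0,0,0,0,-1],
    [-30,0,0,0,0,0,-1],
    [-30,0,0,0,0,0,-1],
    [-30,0,0,0,0,0,-1],
    [-30,0,0,0,0,0,-1],
    [-30,0,0,0,0,0,-1],
    [-20,0,0,0,0,0,-1],
    [0,0,0,0,0,0,-1],
  ],
)

```text
clock: 10.9
eef_pos: [0.5313, -0.2571, 0.2744]
tool_rot: [0.42, 0.566, -0.419, 0.573]
ft_force: [0.4, -0.5, 0.7]
grip_width: 0.0852
```

Run:
```python
from h import *
st();to([.5245,-.394,.27],14.7)
ps=[camera("wrist"),camera("side"),camera("scene")]
for w in ps:
  for t in["handle_grip","handle_axis","pot_rim","stem_top"]:
        print(t,[(np.round(r["centre"],4).tolist(),round(r["confidence"],2)) for r in pinpoint(t,w)[:2]])
```

```text
t 10.9 pos [ 0.5313 -0.2571  0.2744] q [ 0.4199  0.5659 -0.4187  0.5728] F [ 0.3796 -0.5048  0.6666] w 0.08515432142130891 j [-0.4507  0.4067  0.4479  1.6022 -0.0001  0.8188]
jaw yaw deg 17.266031273005517 down [ 0.0088 -0.0044 -1.    ] pos [ 0.5313 -0.2571  0.2744]
shift now (mm) [  4.9545 -47.1384 128.6366]
rotvec [ 0.0448  0.0067 -0.0073] shift after turn [  4.4134 -41.3003 130.6475]
handle_grip [([0.5247, -0.252, 0.0699], 0.62)]
handle_axis [([0.5217, -0.3969, 0.0063], 0.7), ([0.5132, -0.2018, 0.0683], 0.56)]
pot_rim [([0.6036, -0.1835, 0.086], 0.56), ([0.5143, -0.2043, 0.0659], 0.38)]
stem_top []
handle_grip [([0.5239, -0.2494, 0.0674], 0.6)]
handle_axis []
pot_rim [([0.6068, -0.1821, 0.0843], 0.96)]
stem_top [([0.5258, -0.3929, 0.0815], 0.71), ([0.5234, -0.3948, 0.0526], 0.18)]
handle_grip [([0.5262, -0.2524, 0.0652], 0.79)]
handle_axis [([0.5151, -0.204, 0.0713], 0.69)]
pot_rim [([0.6049, -0.1742, 0.0831], 0.79)]
stem_top [([0.5239, -0.3962, 0.0847], 0.64)]
```

Call:
play_rows(
  plan=[
    [0,0,0,0.045,0.0067,-0.0073,-1],
    [0,-10.3,32.6,0,0,0,-1],
    [0,-10.3,32.6,0,0,0,-1],
    [0,-10.3,32.6,0,0,0,-1],
    [0,-10.3,32.6,0,0,0,-1],
    [30,0,0,0,0,0,-1],
    [30,0,0,0,0,0,-1],
    [30,0,0,0,0,0,-1],
    [30,0,0,0,0,0,-1],
    [0,0,0,0,0,0,-1],
    [0,0,0,0,0,0,-1],
  ],
)

```text
clock: 12.57
eef_pos: [0.5198, -0.3913, 0.1465]
tool_rot: [0.431, 0.565, -0.433, 0.554]
ft_force: [0.1, 0.2, 0.1]
grip_width: 0.0853
```

Run:
```python
from h import *
st()
w=camera("wrist"); save(w,'f.png')
for t in["stem_top","sleeve_top"]:
        print(t,[(np.round(r["centre"],4).tolist(),round(r["confidence"],2),w2px(w,r["centre"])) for r in pinpoint(t,w)[:2]])
# stem cloud z .06-.09 near
H,W=w["depth"].shape; P=np.array([[px2w(w,u,v) for u in range(W)] for v in range(H)])
m=(abs(P[...,0]-.5245)<.03)&(abs(P[...,1]+.394)<.03)
for lo,hi in((.078,.09),(.056,.076),(.046,.055)):
    q=P[m&(P[...,2]>lo)&(P[...,2]<hi)]; print(lo,len(q),q.min(0) if len(q) else '',q.max(0) if len(q) else '', np.median(q,0) if len(q) else '')
```

```text
t 12.5667 pos [ 0.5198 -0.3913  0.1465] q [ 0.4315  0.5649 -0.4328  0.5545] F [0.0631 0.176  0.0652] w 0.08529202160103937 j [-0.6443  0.5811  0.3987  1.4032 -0.0017  0.6708]
stem_top [([0.524, -0.3964, 0.0835], 0.53, (np.float64(249.86816911572822), np.float64(201.27651629556485)))]
sleeve_top [([0.657, -0.5414, 0.0503], 0.96, (np.float64(325.95135827725926), np.float64(328.84653418286473))), ([0.5229, -0.3966, 0.0515], 0.74, (np.float64(248.5597005392043), np.float64(190.36681846270832)))]
0.078 189 [ 0.5166 -0.4012  0.0785] [ 0.5299 -0.3874  0.0865] [ 0.5229 -0.3933  0.0835]
0.056 87 [ 0.5165 -0.3938  0.056 ] [ 0.5298 -0.3876  0.0757] [ 0.5219 -0.3889  0.0668]
0.046 524 [ 0.5065 -0.4103  0.0462] [ 0.5402 -0.3777  0.0547] [ 0.5201 -0.3893  0.0516]
```

View pics/f.png

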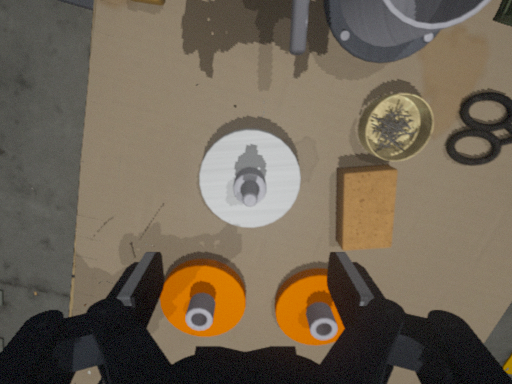

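Wrist view: the white cover is at (250,178) with its stem top at (250,198), and the orange covers lie clear at (203,308) and (315,308). The stem axis from depth is (0.5232, -0.3943). I'll align over it and level the tool.

Run:
```python
from h import *
to([.5232,-.3943,.014],14.7)
```

```text
jaw yaw deg 14.662245146179645 down [-0.0046  0.0013 -1.    ] pos [ 0.5228 -0.3933  0.1513]
shift now (mm) [137.3284   0.7198   1.3722]
rotvec [-0.0007 -0.0024  0.0042] shift after turn [137.3331   0.145    1.0443]
```

Call:
play_rows(
  plan=[
    [0,0,0,0,0,0,-1],
    [0,0,0,0,0,0,-1],
    [0,0,0,0,0,0,-1],
  ],
)

```text
clock: 12.97
eef_pos: [0.5219, -0.3927, 0.1498]
tool_rot: [0.431, 0.562, -0.433, 0.557]
ft_force: [-0.9, 0.5, -0.2]
grip_width: 0.0856
```

Run:
```python
from h import *
to([.5232,-.3943,.014],14.7)
w=camera("wrist")
for (u,v) in [(140,280),(150,265),(155,258),(340,258),(335,256),(350,280)]: print(u,v,px2w(w,u,v))
```

```text
jaw yaw deg 14.661817279231068 down [-0.0067  0.0028 -1.    ] pos [ 0.5219 -0.3927  0.1498]
shift now (mm) [135.7505   1.6279   2.4579]
rotvec [-0.0007 -0.0044  0.0057] shift after turn [135.7671   0.8458   1.8669]
140 280 [ 0.4763 -0.3932  0.2291]
150 265 [ 0.4768 -0.3933  0.2175]
155 258 [ 0.4771 -0.3938  0.2106]
340 258 [ 0.5622 -0.3712  0.2108]
335 256 [ 0.5607 -0.372   0.2083]
350 280 [ 0.5617 -0.3721  0.2271]
```

Call:
play_rows(
  plan=[
    [0,0.8,1.9,0,-0.0044,0.0057,-1],
    [25,0,0,0,0,0,-1],
    [25,0,0,0,0,0,-1],
    [25,0,0,0,0,0,-1],
    [25,0,0,0,0,0,-0.6],
    [15,0,0,0,0,0,-0.3],
    [10,0,0,0,0,0,0],
    [9,0,0,0,0,0,0],
    [0,0,0,0,0,0,0],
    [0,0,0,0,0,0,0],
    [0,0,0,0,0,0,0],
    [0,0,0,0,0,0,0],
  ],
)

```text
clock: 14.02
eef_pos: [0.5231, -0.3944, 0.0157]
tool_rot: [0.432, 0.56, -0.432, 0.56]
ft_force: [-0.4, 0.8, 0.3]
grip_width: 0.0426
```

Run:
```python
from h import *
to([.5232,-.3943,.014],14.7)
w=camera("wrist"); save(w,'g.png')
for t in["stem_top","sleeve_top"]:
        print(t,[(np.round(r["centre"],4).tolist(),round(r["confidence"],2),w2px(w,r["centre"])) for r in pinpoint(t,w)[:2]])
```

```text
jaw yaw deg 14.655868310810197 down [ 0.0001 -0.0001 -1.    ] pos [ 0.5231 -0.3944  0.0157]
shift now (mm) [ 1.7411  0.084  -0.0789]
rotvec [-0.0008  0.0001 -0.0001] shift after turn [ 1.7411  0.0841 -0.0786]
stem_top [([0.5261, -0.3969, 0.0813], 0.78, (np.float64(251.96784019977997), np.float64(288.6347770443275)))]
sleeve_top [([0.5216, -0.3949, 0.0521], 0.61, (np.float64(244.01809315316092), np.float64(251.4632245842415)))]
```

View pics/g.png

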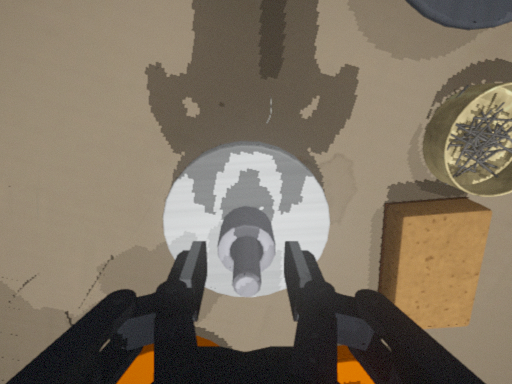

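Wrist view: the stem, top end at (246,285), stands centred between the pads at (190,260) and (298,260), above the sleeve at (245,245). I'll close, then lift slightly to check.

Call:
play_rows(
  plan=[
    [0,0,0,0,0,0,1],
    [0,0,0,0,0,0,1],
    [0,0,0,0,0,0,1],
    [0,0,0,0,0,0,1],
    [0,0,0,0,0,0,1],
    [0,0,0,0,0,0,1],
    [-5,0,0,0,0,0,1],
    [-15,0,0,0,0,0,1],
    [-10,0,0,0,0,0,1],
    [0,0,0,0,0,0,1],
    [0,0,0,0,0,0,1],
    [0,0,0,0,0,0,1],
  ],
)

```text
clock: 15.17
eef_pos: [0.5217, -0.3935, 0.0436]
tool_rot: [0.432, 0.561, -0.432, 0.558]
ft_force: [0.1, -0.1, -4.5]
grip_width: 0.0121
```

Run:
```python
from h import *
st(); to([.523,-.394,.05],14.7)
w=camera("side"); v=camera("wrist")
for p in (w,v):
  for t in["stem_top","sleeve_top","cover"]:
        print(t,[(np.round(r["centre"],4).tolist(),round(r["confidence"],2)) for r in pinpoint(t,p)[:3]])
# cover top plane
P=np.array([px2w(v,u,r) for r in range(0,384,2) for u in range(0,512,2)])
m=(np.hypot(P[:,0]-.523,P[:,1]+.394)<.056)&(np.hypot(P[:,0]-.523,P[:,1]+.394)>.02)&(abs(P[:,2]-.052)<.012)
q=P[m]; c=np.linalg.lstsq(np.c_[q[:,:2]-[.523,-.394],np.ones(len(q))],q[:,2],rcond=None)[0]; print('cover plane slope,z',c,len(q))
```

```text
t 15.1667 pos [ 0.5217 -0.3935  0.0436] q [ 0.4321  0.561  -0.4323  0.5583] F [ 0.0532 -0.067  -4.5297] w 0.012105163101814006 j [-0.6461  0.6374  0.2235  1.1607 -0.0001  0.669 ]
jaw yaw deg 14.647006514168156 down [-0.0031  0.0021 -1.    ] pos [ 0.5217 -0.3935  0.0436]
shift now (mm) [-6.414   1.0974  0.8036]
rotvec [-0.0009 -0.0029  0.0024] shift after turn [-6.409   1.1123  0.8229]
stem_top [([0.5212, -0.3924, 0.1145], 0.65)]
sleeve_top [([0.508, -0.5721, 0.0507], 0.96), ([0.6543, -0.5424, 0.0494], 0.93), ([0.5203, -0.3976, 0.0805], 0.59)]
cover [([0.5229, -0.3906, 0.0345], 0.86), ([0.5077, -0.5697, -0.002], 0.68), ([0.6552, -0.5439, -0.0013], 0.58)]
stem_top [([0.523, -0.3958, 0.1087], 0.89)]
sleeve_top []
cover [([0.5175, -0.3973, 0.035], 0.81), ([0.6541, -0.545, 0.0031], 0.58)]
cover plane slope,z [ 0.0009 -0.0045  0.0509] 3428
```

Lifted: both pieces are up and level (stem top at z ≈ 0.112, cover plane slope below 0.005). I'll raise them and fit the rim circle.

Call:
play_rows(
  plan=[
    [-20,0,0,0,0,0,1],
    [-25,0,0,0,0,0,1],
    [-25,0,0,0,0,0,1],
    [-25,0,0,0,0,0,1],
    [-25,0,0,0,0,0,1],
    [-25,0,0,0,0,0,1],
    [-25,0,0,0,0,0,1],
    [-25,0,0,0,0,0,1],
    [-20,0,0,0,0,0,1],
    [-10,0,0,0,0,0,1],
    [0,0,0,0,0,0,1],
    [0,0,0,0,0,0,1],
    [0,0,0,0,0,0,1],
  ],
)

```text
clock: 16.65
eef_pos: [0.5223, -0.3938, 0.2677]
tool_rot: [0.432, 0.561, -0.432, 0.558]
ft_force: [0.2, -0.5, -3.5]
grip_width: 0.0122
```

```bash
cat >> h.py <<'E'
from scipy.optimize import least_squares
def cloud(p):
    v,u=np.mgrid[0:384,0:512]; d=p["depth"]; c=np.stack([(u-p["cx"])/p["fx"]*d,-(v-p["cy"])/p["fy"]*d,-d,np.ones_like(d)],-1)
    return (c@np.linalg.inv(p["camera_from_world"]).T)[...,:3][d>0]
def rim(p,c0=(.6055,-.181)):
    P=cloud(p); r=np.hypot(P[:,0]-c0[0],P[:,1]-c0[1]); q=P[(r>.042)&(r<.055)&(abs(P[:,2]-.085)<.0025)]
    f=least_squares(lambda a:np.hypot(q[:,0]-a[0],q[:,1]-a[1])-.048,c0,loss='soft_l1',f_scale=.002); return f.x,len(q),np.abs(f.fun).mean()
E
python3 - <<'E'
from h import *
st()
for n in("wrist","side","scene"):
    p=camera(n)
    try: print(n,rim(p))
    except Exception as e: print(n,e)
    for t in["pot_rim","stem_top","cover"]: print(t,[(np.round(r["centre"],4).tolist(),round(r["confidence"],2)) for r in pinpoint(t,p)[:2]])
to([.6055,-.181,.27],14.7)
E
```

```text
t 16.65 pos [ 0.5223 -0.3938  0.2677] q [ 0.4321  0.5615 -0.4322  0.5579] F [ 0.1703 -0.4915 -3.4543] w 0.012169965239839526 j [-0.646   0.5767  0.7023  1.7014 -0.0001  0.6691]
wrist (array([ 0.6057, -0.1821]), 568, np.float64(0.001046026596280747))
pot_rim []
stem_top [([0.5219, -0.3978, 0.3331], 0.97)]
cover [([0.5196, -0.395, 0.2629], 0.63)]
side (array([ 0.606 , -0.1816]), 178, np.float64(0.0013721267114364447))
pot_rim [([0.608, -0.181, 0.0854], 0.98)]
stem_top [([0.5221, -0.3937, 0.3343], 0.44), ([0.655, -0.3008, 0.0004], 0.23)]
cover [([0.5225, -0.3887, 0.2582], 0.83), ([0.5104, -0.5711, 0.0012], 0.79)]
scene (array([ 0.6061, -0.1832]), 141, np.float64(0.0014365692081671285))
pot_rim [([0.6057, -0.1765, 0.0817], 0.63), ([0.514, -0.2009, 0.0691], 0.33)]
stem_top []
cover [([0.6576, -0.5466, 0.0005], 0.92), ([0.523, -0.3913, 0.2589], 0.74)]
jaw yaw deg 14.6582340056516 down [-0.0022  0.0016 -1.    ] pos [ 0.5227 -0.394   0.2692]
shift now (mm) [  -0.6816  134.0205 -185.1519]
rotvec [-0.0007 -0.0021  0.0017] shift after turn [  -0.8437  134.1571 -185.0523]
```

Call:
play_rows(
  plan=[
    [0,4.4,-6.4,0,0,0,1],
    [0,10,-13.5,0,0,0,1],
    [0,13.4,-18.4,0,0,0,1],
    [0,13.4,-18.4,0,0,0,1],
    [0,13.4,-18.4,0,0,0,1],
    [0,13.4,-18.4,0,0,0,1],
    [0,13.4,-18.4,0,0,0,1],
    [0,13.4,-18.4,0,0,0,1],
    [0,13.4,-18.4,0,0,0,1],
    [0,13.4,-18.4,0,0,0,1],
    [0,8.4,-11.2,0,0,0,1],
    [0,4,-6,0,0,0,1],
    [0,0,0,0,0,0,1],
    [0,0,0,0,0,0,1],
    [0,0,0,0,0,0,1],
    [0,0,0,0,0,0,1],
  ],
)

```text
clock: 18.58
eef_pos: [0.6053, -0.1832, 0.2693]
tool_rot: [0.432, 0.56, -0.433, 0.558]
ft_force: [-0.2, -0.7, -3.2]
grip_width: 0.0121
```

Run:
```python
from h import *
to([.6058,-.1821,.17],14.7)
p=camera("side"); print(rim(p))
for t in["stem_top","sleeve_top"]: print(t,[(np.round(r["centre"],4).tolist(),round(r["confidence"],2)) for r in pinpoint(t,p)[:2]])
to([.6058,-.1821,.17],14.7)
```

```text
jaw yaw deg 14.54769464032194 down [-0.0024  0.0012 -1.    ] pos [ 0.6053 -0.1832  0.2693]
shift now (mm) [99.2927  1.0032 -0.7601]
rotvec [-0.0027 -0.0018  0.002 ] shift after turn [99.293   0.8057 -0.9371]
(array([ 0.6061, -0.1815]), 179, np.float64(0.0014414878628537364))
stem_top [([0.6066, -0.1837, 0.3383], 0.55)]
sleeve_top [([0.5119, -0.5678, 0.0507], 0.91), ([0.654, -0.5404, 0.0496], 0.85)]
jaw yaw deg 14.569963598007426 down [-0.0023  0.0015 -1.    ] pos [ 0.6054 -0.1829  0.2693]
shift now (mm) [99.3102  0.7867 -0.4335]
rotvec [-0.0023 -0.002   0.0018] shift after turn [99.3104  0.606  -0.6332]
```

Call:
play_rows(
  plan=[
    [10,0.8,-0.7,-0.0023,-0.002,0.0018,1],
    [20,0,0,0,0,0,1],
    [20,0,0,0,0,0,1],
    [20,0,0,0,0,0,1],
    [20,0,0,0,0,0,1],
    [20,0,0,0,0,0,1],
    [15,0,0,0,0,0,1],
    [10,0,0,0,0,0,1],
    [10,0,0,0,0,0,1],
    [5,0,0,0,0,0,1],
    [0,0,0,0,0,0,1],
    [0,0,0,0,0,0,1],
    [0,0,0,0,0,0,1],
  ],
)

```text
clock: 19.82
eef_pos: [0.6071, -0.1812, 0.1205]
tool_rot: [0.432, 0.559, -0.431, 0.561]
ft_force: [-0.0, 0.5, -3.4]
grip_width: 0.0124
```

Run:
```python
from h import *
st(); to([.6058,-.1821,.0887],14.7)
# cover top-rim fit in wrist + side
w=camera("wrist"); s=camera("side"); c=camera("scene")
def crop(p,h=56):
    u,v=map(int,w2px(p,[.606,-.182,.11])); return cv2.resize(p["frame"][v-h:v+h,u-h:u+h],(400,400),interpolation=cv2.INTER_CUBIC)
cv2.imwrite('pics/i.png',np.hstack([crop(s),crop(c)])[:,:,::-1])
P=cloud(w); q=P[abs(P[:,2]-(.0887+.030+.008+ .0))<.004]
P=P[np.hypot(P[:,0]-.606,P[:,1]+.182)<.075]; q=P[(P[:,2]>.105)&(P[:,2]<.135)&(np.hypot(P[:,0]-.606,P[:,1]+.182)>.02)]
A=np.c_[q[:,0]-.606,q[:,1]+.182,np.ones(len(q))]; co=np.linalg.lstsq(A,q[:,2],rcond=None)[0]; print('plane',co,len(q), 'top z expected',get_obs()['eef_pos'][2]-.0157+.022)
m=abs(A@co-q[:,2])<.003; q=q[m]
# outer edge: farthest points per angle
def f(a): 
    d=q[:,:2]-a; r=np.hypot(*d.T); th=np.arctan2(d[:,1],d[:,0]); b=((th+np.pi)/(2*np.pi)*72).astype(int)
    return [(k,np.percentile(r[b==k],98)) for k in range(72) if (b==k).sum()>15]
a=np.array([.606,-.182])
for _ in range(5):
    ks=[(k,r) for k,r in f(a) if r>.045]; th=np.array([(k+.5)/72*2*np.pi-np.pi for k,_ in ks]); r=np.array([r for _,r in ks])
    X=np.c_[np.cos(th),np.sin(th)]; a=a+np.linalg.lstsq(np.c_[X,np.ones(len(r))],r,rcond=None)[0][:2]
print('cover centre',a,len(r))
```

```text
t 19.8167 pos [ 0.6071 -0.1812  0.1205] q [ 0.4318  0.5595 -0.4312  0.5609] F [-0.0481  0.5057 -3.4416] w 0.012392880802438127 j [-0.2902  0.5409  0.2633  1.291   0.0001  1.0226]
jaw yaw deg 14.784134894561706 down [ 0.0021 -0.0005 -1.    ] pos [ 0.6071 -0.1812  0.1205]
shift now (mm) [31.8119 -1.5264  0.4904]
rotvec [ 0.0015  0.001  -0.0019] shift after turn [31.8142 -1.4653  0.5249]
plane [ 0.0107 -0.0163  0.1282] 14034 top z expected 0.12667977773669725
cover centre [ 0.6068 -0.1819] 56
```

View pics/i.png

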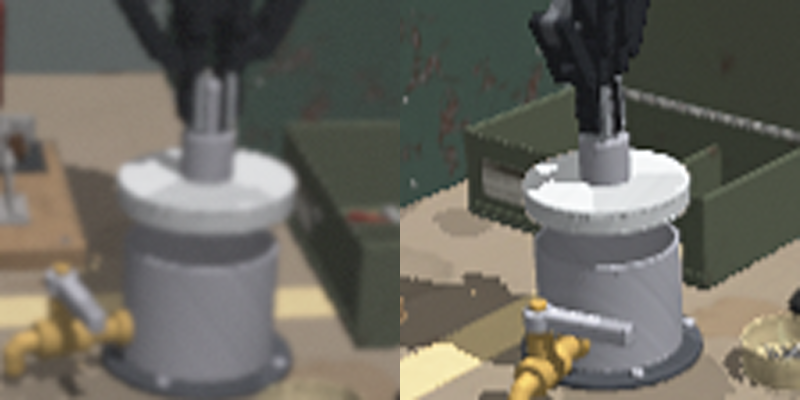

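The crops show the lid and cover level and centred over the mouth at (205,200) and (607,195), with the handle crosswise. I'll lower slowly.

Call:
play_rows(
  plan=[
    [3,-1.3,0.4,0.0015,0.001,-0.0019,1],
    [4,0,0,0,0,0,1],
    [4,0,0,0,0,0,1],
    [4,0,0,0,0,0,1],
    [3,0,0,0,0,0,1],
    [0,0,0,0,0,0,1],
    [0,0,0,0,0,0,1],
  ],
)

```text
clock: 20.55
eef_pos: [0.6048, -0.1815, 0.1008]
tool_rot: [0.431, 0.561, -0.432, 0.559]
ft_force: [-0.1, -0.7, -3.7]
grip_width: 0.0122
```

Call:
play_rows(
  plan=[
    [2,0,0,0,0,0,1],
    [2,0,0,0,0,0,1],
    [2,0,0,0,0,0,1],
    [0,0,0,0,0,0,1],
  ],
)

```text
clock: 20.88
eef_pos: [0.6048, -0.1815, 0.0948]
tool_rot: [0.432, 0.561, -0.432, 0.559]
ft_force: [-0.0, 0.3, -4.5]
grip_width: 0.0121
```

Call:
play_rows(
  plan=[
    [1.5,0,0,0,0,0,1],
    [1.5,0,0,0,0,0,1],
    [0,0,0,0,0,0,1],
  ],
)

```text
clock: 21.13
eef_pos: [0.6049, -0.1816, 0.0919]
tool_rot: [0.432, 0.561, -0.432, 0.559]
ft_force: [0.2, 0.0, -3.6]
grip_width: 0.0118
```

Run:
```python
from h import *
st(); to([.6058,-.1821,.0887],14.7)
```

```text
t 21.1333 pos [ 0.6049 -0.1816  0.0919] q [ 0.4316  0.5607 -0.4323  0.559 ] F [ 0.1679  0.0481 -3.564 ] w 0.011821504936999778 j [-0.2916  0.5582  0.2164  1.2316  0.      1.0226]
jaw yaw deg 14.701973250425949 down [-0.0025  0.0008 -1.    ] pos [ 0.6049 -0.1816  0.0919]
shift now (mm) [3.2444 0.7552 0.7486]
rotvec [ 0.     -0.0014  0.0023] shift after turn [3.2471 0.7479 0.744 ]
```

No side force, so the spigot is inside the mouth. Finishing the last few millimetres.

Call:
play_rows(
  plan=[
    [1,0.5,0.4,0,0,0,1],
    [1,0,0,0,0,0,1],
    [0,0,0,0,0,0,1],
  ],
)

```text
clock: 21.38
eef_pos: [0.6056, -0.1819, 0.0901]
tool_rot: [0.432, 0.561, -0.432, 0.559]
ft_force: [-0.1, -0.1, -3.7]
grip_width: 0.0124
```

Call:
play_rows(
  plan=[
    [0.7,0,0,0,0,0,1],
    [0.6,0,0,0,0,0,1],
    [0,0,0,0,0,0,1],
  ],
)

```text
clock: 21.63
eef_pos: [0.6056, -0.1818, 0.0889]
tool_rot: [0.432, 0.561, -0.432, 0.559]
ft_force: [0.6, -0.3, -3.3]
grip_width: 0.0122
```

Call:
play_rows(
  plan=[
    [0.5,0,0,0,0,0,1],
    [0.5,0,0,0,0,0,1],
    [0,0,0,0,0,0,1],
  ],
)

```text
clock: 21.88
eef_pos: [0.6056, -0.1819, 0.0879]
tool_rot: [0.432, 0.561, -0.432, 0.559]
ft_force: [-0.3, -0.4, -4.3]
grip_width: 0.0124
```

Call:
play_rows(
  plan=[
    [0.5,0,0,0,0,0,1],
    [0.5,0,0,0,0,0,1],
    [0,0,0,0,0,0,1],
  ],
)

```text
clock: 22.13
eef_pos: [0.6058, -0.1819, 0.0873]
tool_rot: [0.432, 0.56, -0.432, 0.559]
ft_force: [-0.7, 0.5, -2.2]
grip_width: 0.0121
```

Call:
play_rows(
  plan=[
    [0.5,0,0,0,0,0,1],
    [0.5,0,0,0,0,0,1],
    [0,0,0,0,0,0,1],
  ],
)

```text
clock: 22.38
eef_pos: [0.6059, -0.1819, 0.0872]
tool_rot: [0.432, 0.56, -0.432, 0.56]
ft_force: [-2.5, 0.7, 5.5]
grip_width: 0.0127
```

Run:
```python
from h import *
st()
w=camera("wrist"); P=cloud(w); r=np.hypot(P[:,0]-.6056,P[:,1]+.182)
q=P[(r>.022)&(r<.054)&(P[:,2]>.08)&(P[:,2]<.11)]; A=np.c_[q[:,0]-.6056,q[:,1]+.182,np.ones(len(q))]
print('plane (seated .095)',np.linalg.lstsq(A,q[:,2],rcond=None)[0],len(q), np.percentile(q[:,2],[5,50,95]))
```

```text
t 22.3833 pos [ 0.6059 -0.1819  0.0872] q [ 0.4318  0.5602 -0.432   0.5596] F [-2.5306  0.702   5.4665] w 0.012672299808980343 j [-0.2917  0.562   0.21    1.2198 -0.      1.0225]
plane (seated .095) [ 0.0012 -0.0003  0.0949] 12571 [0.0939 0.0949 0.0959]
```

Seated: contact force came up at about 9 N and the cover top is level at z = 0.0949 (0.095 expected). I'll open the gripper.

Call:
play_rows(
  plan=[
    [0,0,0,0,0,0,0.6],
    [0,0,0,0,0,0,0.3],
    [0,0,0,0,0,0,0],
    [0,0,0,0,0,0,-0.3],
    [-4,0,0,0,0,0,-0.6],
    [-4,0,0,0,0,0,-0.6],
    [0,0,0,0,0,0,-0.6],
    [0,0,0,0,0,0,-0.6],
    [0,0,0,0,0,0,-0.6],
  ],
)

```text
clock: 23.18
eef_pos: [0.6058, -0.1819, 0.0942]
tool_rot: [0.432, 0.56, -0.432, 0.559]
ft_force: [-0.2, 0.5, -0.4]
grip_width: 0.0682
```

Run:
```python
from h import *
st()
w=camera("wrist"); P=cloud(w); r=np.hypot(P[:,0]-.6056,P[:,1]+.182)
q=P[(r>.022)&(r<.054)&(P[:,2]>.08)&(P[:,2]<.11)]; A=np.c_[q[:,0]-.6056,q[:,1]+.182,np.ones(len(q))]
print('plane (seated .095)',np.linalg.lstsq(A,q[:,2],rcond=None)[0],len(q))
for lo,hi,n in((.148,.163,'stem'),(.12,.129,'sleeve')):
    q=P[(r<.03)&(P[:,2]>lo)&(P[:,2]<hi)]; print(n,len(q),(np.percentile(q,1,0)+np.percentile(q,99,0))/2,np.ptp(q,0))
to([.6058,-.1821,.060],14.7)
save(w,'j.png')
```

```text
t 23.1833 pos [ 0.6058 -0.1819  0.0942] q [ 0.4317  0.5605 -0.4321  0.5593] F [-0.1843  0.5074 -0.3889] w 0.06816110133975282 j [-0.2917  0.5579  0.2219  1.2365 -0.      1.0224]
plane (seated .095) [ 0.0012 -0.      0.0949] 13437
stem 728 [ 0.6051 -0.1823  0.1531] [0.0134 0.0136 0.0107]
sleeve 1519 [ 0.6053 -0.1814  0.1243] [0.0334 0.0319 0.009 ]
jaw yaw deg 14.702785388418176 down [-0.002   0.0006 -1.    ] pos [ 0.6057 -0.1819  0.094 ]
shift now (mm) [34.0009  0.1386  0.2647]
rotvec [ 0.     -0.0011  0.0018] shift after turn [34.0013  0.0774  0.2261]
```

View pics/j.png

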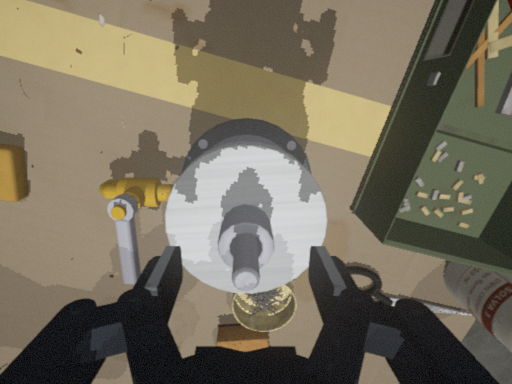

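Wrist view: the cover is seated at (247,215), the stem top is at (245,278), and the sleeve at (245,243) is centred between the open fingers. The bar handle at (125,250) is crosswise. I'll go down to the sleeve.

Call:
play_rows(
  plan=[
    [8,-0.2,0,0,-0.0011,0.0018,-0.6],
    [8,0,0,0,0,0,-0.6],
    [8,0,0,0,0,0,-0.6],
    [6,0,0,0,0,0,-0.6],
    [4,0,0,0,0,0,-0.6],
    [0,0,0,0,0,0,-0.6],
    [0,0,0,0,0,0,-0.6],
    [0,0,0,0,0,0,-0.6],
  ],
)

```text
clock: 23.9
eef_pos: [0.6057, -0.182, 0.0602]
tool_rot: [0.432, 0.56, -0.432, 0.56]
ft_force: [0.2, 0.2, 0.0]
grip_width: 0.0681
```

Call:
play_rows(
  plan=[
    [0,0,0,0,0,0,1],
    [0,0,0,0,0,0,1],
    [0,0,0,0,0,0,1],
    [0,0,0,0,0,0,1],
    [0,0,0,0,0,0,1],
  ],
)

```text
clock: 24.32
eef_pos: [0.606, -0.1821, 0.0608]
tool_rot: [0.432, 0.559, -0.432, 0.56]
ft_force: [-0.3, 0.2, 2.8]
grip_width: 0.033
```

Run:
```python
from h import *
st(); to([.6053,-.182,.06],14.7)
w=camera("wrist"); P=cloud(w); r=np.hypot(P[:,0]-.6056,P[:,1]+.182)
q=P[(r>.03)&(r<.054)&(P[:,2]>.08)&(P[:,2]<.11)]; A=np.c_[q[:,0]-.6056,q[:,1]+.182,np.ones(len(q))]
print('plane (seated .095)',np.linalg.lstsq(A,q[:,2],rcond=None)[0],len(q))
```

```text
t 24.3167 pos [ 0.606  -0.1821  0.0608] q [ 0.4321  0.5594 -0.4317  0.5604] F [-0.2505  0.1538  2.779 ] w 0.03297214673423836 j [-0.2919  0.5796  0.1683  1.1581  0.0001  1.0223]
jaw yaw deg 14.70489724134784 down [ 0.0014 -0.0003 -1.    ] pos [ 0.606  -0.1821  0.0608]
shift now (mm) [ 0.8114 -0.6861 -0.2481]
rotvec [ 0.0001  0.0007 -0.0013] shift after turn [ 0.8125 -0.685  -0.2474]
plane (seated .095) [ 0.0011 -0.0005  0.0949] 12541
```

Sleeve gripped (33 mm). I'll lift straight up, slowly at first.

Call:
play_rows(
  plan=[
    [-2,0,0,0,0,0,1],
    [-4,0,0,0,0,0,1],
    [-5,0,0,0,0,0,1],
    [-5,0,0,0,0,0,1],
    [-4,0,0,0,0,0,1],
    [0,0,0,0,0,0,1],
    [0,0,0,0,0,0,1],
  ],
)

```text
clock: 24.95
eef_pos: [0.6058, -0.182, 0.0805]
tool_rot: [0.432, 0.56, -0.432, 0.56]
ft_force: [-0.1, -0.0, -2.4]
grip_width: 0.0331
```

Run:
```python
from h import *
st(); to([.6056,-.182,.175],14.7)
s=camera("side"); c=camera("scene")
def crop(p,h=56):
    u,v=map(int,w2px(p,[.606,-.182,.11])); return cv2.resize(p["frame"][v-h:v+h,u-h:u+h],(400,400),interpolation=cv2.INTER_CUBIC)
cv2.imwrite('pics/k.png',np.hstack([crop(s),crop(c)])[:,:,::-1])
for p in(s,c):
    P=cloud(p); r=np.hypot(P[:,0]-.606,P[:,1]+.182); q=P[(r<.054)&(r>.04)&(P[:,2]>.07)]; print(np.histogram(q[:,2],bins=np.arange(.07,.13,.004)))
```

```text
t 24.95 pos [ 0.6058 -0.182   0.0805] q [ 0.432   0.5596 -0.4318  0.5601] F [-0.1025 -0.0032 -2.405 ] w 0.033112629348483816 j [-0.2919  0.5649  0.1969  1.2019  0.      1.0223]
jaw yaw deg 14.700359921763514 down [ 0.0008 -0.0002 -1.    ] pos [ 0.6058 -0.182   0.0805]
shift now (mm) [-94.5032  -0.0865  -0.0503]
rotvec [ 0.      0.0004 -0.0007] shift after turn [-94.503   -0.1568  -0.0918]
(array([ 71,  72,  69,  67,  76,  75,   0,  20,  21,  18,  24, 231,   0,
         0]), array([0.07 , 0.074, 0.078, 0.082, 0.086, 0.09 , 0.094, 0.098, 0.102,
       0.106, 0.11 , 0.114, 0.118, 0.122, 0.126]))
(array([ 62,  62,  66,  56,  81,  38,   5,   4,   9,   8,  84, 165,   0,
         0]), array([0.07 , 0.074, 0.078, 0.082, 0.086, 0.09 , 0.094, 0.098, 0.102,
       0.106, 0.11 , 0.114, 0.118, 0.122, 0.126]))
```

View pics/k.png

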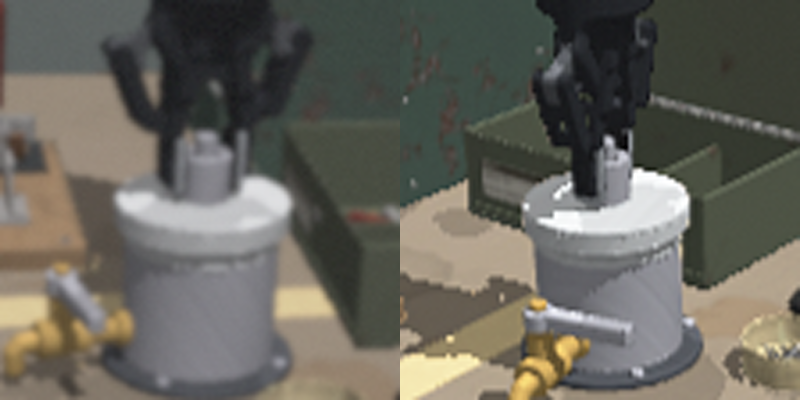

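The crops show the cover risen 20 mm at (205,200), with the lid flange still on the rim (flange top near z = 0.09, no gap) and the stem showing less above the sleeve. I'll continue straight up.

Call:
play_rows(
  plan=[
    [-5,0,0,0,0,0,1],
    [-7,0,0,0,0,0,1],
    [-8,0,0,0,0,0,1],
    [-8,0,0,0,0,0,1],
    [-8,0,0,0,0,0,1],
    [-8,0,0,0,0,0,1],
    [-8,0,0,0,0,0,1],
    [-8,0,0,0,0,0,1],
    [-8,0,0,0,0,0,1],
    [-8,0,0,0,0,0,1],
    [-8,0,0,0,0,0,1],
    [-8,0,0,0,0,0,1],
    [-6,0,0,0,0,0,1],
    [-4,0,0,0,0,0,1],
    [0,0,0,0,0,0,1],
    [0,0,0,0,0,0,1],
    [0,0,0,0,0,0,1],
    [0,0,0,0,0,0,1],
  ],
)

```text
clock: 26.55
eef_pos: [0.6051, -0.1818, 0.1813]
tool_rot: [0.432, 0.56, -0.432, 0.559]
ft_force: [-0.7, -0.8, -2.1]
grip_width: 0.0331
```

Run:
```python
from h import *
st(); to([.6056,-.182,.175],14.7)
s=camera("side"); c=camera("scene")
def crop(p,h=64):
    u,v=map(int,w2px(p,[.606,-.182,.15])); return cv2.resize(p["frame"][v-h:v+h,u-h:u+h],(400,400),interpolation=cv2.INTER_CUBIC)
cv2.imwrite('pics/l.png',np.hstack([crop(s),crop(c)])[:,:,::-1])
for p in(s,c):
    P=cloud(p); r=np.hypot(P[:,0]-.606,P[:,1]+.182); q=P[(r<.056)&(P[:,2]>.08)]
    for n,a,b in(('flange top',.088,.096),('cover top',.195,.235)):
        m=q[(q[:,2]>a)&(q[:,2]<b)]; print(n,len(m),np.percentile(m[:,2],[5,50,95]) if len(m) else '')
    for t in["stem_top","handle_grip","sleeve_top","tack_tin","sanding_block","wax_block"]: print(t,[(np.round(x["centre"],3).tolist(),round(x["confidence"],2)) for x in pinpoint(t,p)[:1]])
```

```text
t 26.55 pos [ 0.6051 -0.1818  0.1813] q [ 0.4317  0.5603 -0.4321  0.5594] F [-0.7439 -0.8097 -2.1416] w 0.033128933638012906 j [-0.2919  0.5162  0.3808  1.4367 -0.      1.0223]
jaw yaw deg 14.703221992472086 down [-0.0013  0.0004 -1.    ] pos [ 0.6051 -0.1818  0.1813]
shift now (mm) [6.317  0.4675 0.3033]
rotvec [ 0.0001 -0.0007  0.0011] shift after turn [6.3178 0.4604 0.299 ]
flange top 570 [0.0892 0.0909 0.0924]
cover top 862 [0.2021 0.2162 0.2317]
stem_top [([0.606, -0.182, 0.154], 0.79)]
handle_grip [([0.522, -0.247, 0.067], 0.46)]
sleeve_top [([0.51, -0.572, 0.054], 0.89)]
tack_tin [([0.654, -0.301, 0.002], 0.95)]
sanding_block [([0.66, -0.394, 0.001], 0.59)]
wax_block [([0.382, -0.226, 0.0], 0.8)]
flange top 525 [0.0885 0.09   0.0915]
cover top 707 [0.2018 0.2154 0.2301]
stem_top [([0.604, -0.185, 0.154], 0.57)]
handle_grip [([0.525, -0.251, 0.066], 0.72)]
sleeve_top [([0.654, -0.543, 0.052], 0.89)]
tack_tin [([0.662, -0.3, -0.001], 0.77)]
sanding_block [([0.66, -0.392, 0.003], 0.72)]
wax_block [([0.381, -0.224, 0.005], 0.59)]
```

View pics/l.png

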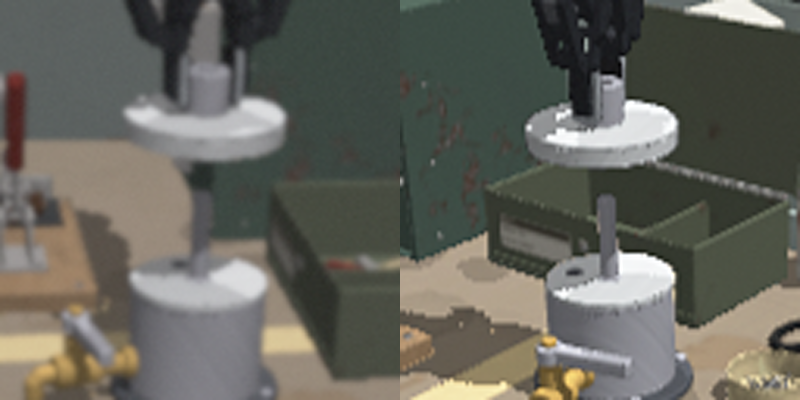

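The crops show the cover level at (205,125), well clear of the stem end at (203,190). The lid is seated on the pot at (200,285), with its flange top at z = 0.090 as required. Handing in.

```bash
python3 -c "
from h import *
print(job_done()); st()"
```

```text
the job is handed in; nothing more can be done
None
the job is handed in; nothing more can be done
```

The job is done and handed in at about 27 s, well under the 67 s limit; no verdict was reported.

- **Cock:** I gripped the handle and turned it counter-clockwise until it stopped. The pose no longer advanced and about 1.3 N m built up. Afterwards the networks put the bar at about -76.6°, against about -75° for fully shut, which is within their error.
- **Lid and cover:** I lifted both by the stem and lowered them in small steps until first contact, about 9 N. The cover top was then level at z = 0.0949 (0.095 expected).
- **Cover:** I lifted it straight up about 120 mm by its sleeve and still hold it level, its skirt about 40 mm above the stem top. The lid stayed seated, with its flange top at z = 0.090 as it should be. Tin, sanding block and wax block are where they were.

**Disagreement:** the fingertips were about 42 mm short of the reported TCP, so my first grip closed in air above the handle. The cameras showed this, and I corrected for it in every later move. The lid also touched down 1 to 2 mm lower than I had worked out.

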